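Load the row of sample bottles into the analyser lane

TASK

Stand the stray sample bottle upright in line at the tail of the row of three and let go of it. Then, pushing on that last bottle only, slide all four along the tray as one closed-up, straight row into the aluminium lane until the first bottle presses the sprung plate of the black stop flush and sits hard against the stop; keep the row pressed there with a steady push of about 12 N for a second or so, never above 20 N, then back away gently so that the row stays straight, closed up and against the stop. Do not lift or tip the bottles of the row, and leave the other things on the table alone.

Things in the scene. Friction and masses are not known exactly. Their poses are not given: they have to be found in the camera images.
- lane: blue tray carrying the loading lane, 310 x 460 mm: x from -120 to +190 mm, y from -250 to +210 mm, rim 12 mm high, floor 4 mm thick (its top is at z = +4 mm in this frame). Origin: on the lane's centre line at its mouth, at the tray's underside. +y points into the lane (the way to push), x across it, z up. It stands level and does not move
- mouth (a point): mouth of the lane, on its centre line and on the tray floor; axes as the tray's. From here two aluminium rails run 200 mm along +y, inner faces 46 mm apart, tops 25 mm above the tray floor; before it guide plates flare out, to 76 mm apart at y = -41 mm: go in slowly, bumping into them jolts the row. The row of three waits before the plates, roughly in line: the first up to 4 mm off the centre line, each next up to 6 mm further
- lane_mid (a point): middle of the lane, 100 mm inside the mouth, on the tray floor. Behind it a black adjustable stop is clamped between the rails; the front of its sprung feeler plate is somewhere between y = +115 and +145 mm from the mouth. Where is not reported: feel for it (or look). With the row home the last bottle stands mostly before the mouth
- bottle_a: sample bottle: square white plastic body 40 x 40 x 46 mm with a grey round screw cap on top, 64 mm tall in all, 0.10 to 0.20 kg; all four look alike. Origin: centre of its underside, z up, x and y square to its faces. First of the row, nearest the lane
- bottle_b: sample bottle: square white plastic body 40 x 40 x 46 mm with a grey round screw cap on top, 64 mm tall in all, 0.10 to 0.20 kg; all four look alike. Origin: centre of its underside, z up, x and y square to its faces. Second of the row, behind the first with a gap of 3 to 7 mm
- bottle_c: sample bottle: square white plastic body 40 x 40 x 46 mm with a grey round screw cap on top, 64 mm tall in all, 0.10 to 0.20 kg; all four look alike. Origin: centre of its underside, z up, x and y square to its faces. Third of the row, behind the second with a gap of 3 to 7 mm
- bottle_d: sample bottle: square white plastic body 40 x 40 x 46 mm with a grey round screw cap on top, 64 mm tall in all, 0.10 to 0.20 kg; all four look alike. Origin: centre of its underside, z up, x and y square to its faces. The stray one, standing on the same tray beside the lane (+x side)
- bumper (a joint): how far the sprung steel feeler plate (20 x 30 mm) in the middle of the stop's front face is pressed in, m: 0 untouched, about 0.0015 when flush with the two rigid black rubber blocks beside it, which then take the push. Its spring is light (1 N in all), so it tells that the row has arrived but not how hard it presses. The row's sliding friction on the tray takes a few N more
- dish: bystander: round foil dish, 170 mm across, 30 mm high. Origin: centre of its underside
- cylinder: bystander: tall clear measuring cylinder, 210 mm high on a 76 mm foot. Origin: centre of its underside
- thermometer: bystander: white hand thermometer lying flat, 130 x 32 x 20 mm with a 60 mm thin steel probe along its x. Origin: centre of the handle's underside
- cup: bystander: small white cup, 48 mm across, 40 mm high. Origin: centre of its underside
Not all that is in view belongs to the job. Leave any brown look-alike of the bottle_d alone.

How it is judged:
On the way, in this order (a step that is already met when the one before it is completed fails the run):
1. the stray bottle stands upright and let go in line behind the third bottle (y of bottle_d in the frame of bottle_c below -0.036 m and horizontal distance between bottle_d and bottle_c below 0.075 m and x of bottle_d in the frame of lane between -0.016 and 0.016 m and height (world z) of bottle_d below 0.008 m and angle between bottle_d's own z axis and vertical below 0.1 rad and contact force between the fingers and bottle_d below 0.1 N and y of bottle_a in the frame of lane below -0.02 m), for 0.2 s.
2. the four bottles slide into the lane closed up as one row, before the stop is touched (horizontal distance between bottle_a and bottle_b below 0.044 m and horizontal distance between bottle_b and bottle_c below 0.044 m and horizontal distance between bottle_c and bottle_d below 0.044 m and y of bottle_a in the frame of lane above 0.03 m and value of joint bumper below 0.0003 m and contact force between bottle_c and bottle_d above 0.2 N), for 0.1 s.
3. the closed-up row is pressed steadily against the stop, with 7 to 17 N at the last bottle but one (horizontal distance between bottle_a and bottle_b below 0.0435 m and horizontal distance between bottle_b and bottle_c below 0.0435 m and horizontal distance between bottle_c and bottle_d below 0.0435 m and value of joint bumper above 0.001 m and contact force between bottle_c and bottle_d between 7 and 17 N), for 0.6 s.
At the end, for the whole second after the job is handed in: All four bottles stand upright on the tray at rest in one straight row: each within 7 mm of the lane's centre line and 0.12 rad of square to it, neighbours' centres less than 42.5 mm apart, and the first bottle still up against the stop (its feeler plate pressed in at least 0.5 mm) (horizontal distance between bottle_a and bottle_b below 0.0425 m and horizontal distance between bottle_b and bottle_c below 0.0425 m and horizontal distance between bottle_c and bottle_d below 0.0425 m and value of joint bumper above 0.0005 m and x of bottle_a in the frame of lane between -0.007 and 0.007 m and x of bottle_b in the frame of lane between -0.007 and 0.007 m and x of bottle_c in the frame of lane between -0.007 and 0.007 m and x of bottle_d in the frame of lane between -0.007 and 0.007 m and angle between the y axis of each of bottle_a, bottle_b, bottle_c, bottle_d and the y axis of lane, either way round below 0.12 rad and angle between each of bottle_a, bottle_b, bottle_c, bottle_d's own z axis and vertical below 0.08 rad and height (world z) of each of bottle_a, bottle_b, bottle_c, bottle_d below 0.008 m and linear speed of each of bottle_a, bottle_b, bottle_c, bottle_d below 0.01 m/s); the robot touches nothing.
It fails at once if the row is pushed harder than 20 N (contact force between bottle_c and bottle_d above 20 N or contact force between bottle_a and bottle_b above 20 N).
It fails at once if a bottle of the row is lifted (height (world z) of any of bottle_a, bottle_b, bottle_c above 0.015 m).
It fails at once if once the row is entering the lane, one of the first three bottles is pushed by the gripper itself (y of bottle_a in the frame of lane above -0.01 m and (contact force between any of the arm, the fingers and bottle_a above 3 N or contact force between any of the arm, the fingers and bottle_b above 3 N or contact force between any of the arm, the fingers and bottle_c above 3 N)).
It fails at once if a bottle is tipped over (angle between any of bottle_a, bottle_b, bottle_c, bottle_d's own z axis and vertical above 0.5 rad).
It fails at once if another thing on the table is moved more than 20 mm (distance of any of dish, cylinder, thermometer, cup from where it was at the start of the episode above 0.02 m).
It also fails if it takes over 69 s, if anything falls off the work surface, if the arm or the gripper's body presses on something with over 40 N, if the wrist force passes 120 N, or if a joint passes its speed limit or range.

ROBOT

A 6-joint arm with a two-finger parallel gripper is mounted at the origin on the work surface. World frame = base frame: x ahead of the robot, y to its left, z up, the work surface at z = 0. Lengths are in m, angles in rad, forces in N, time in s.
With the tool pointing down it reaches from about 0.225 to 0.875 m from the base axis. Payload 3.4 kg.
Tool frame: the origin (TCP) lies on the centre line of the jaws, within the pads' length; the fingertips stand 11 mm ahead of it and the grasp point (between the pads) lies 8 mm behind it; z points along the fingers, y is the line along which they close (so a half turn about z gives the same grasp; the last joint's range is limited). The gripper opens to 85 mm and grips with 20 to 120 N. Pads are 22 mm wide; open, the fingers measure 114 mm over their backs; the gripper's body (76 mm by 85 mm) begins 54 mm behind the grasp point. The pads swing forward as they close: fully open they stand 13 mm farther back than shut.
Start: joints at [-1.431, 0.276, 1.505, -0, 1.361, -0.121], TCP at [0.148, -0.556, 0.242] pointing down, gripper open.
Joint ranges: [-2.89, 2.89], [-0.75, 2.08], [0.22, 2.7], [-1.18, 4.32], [0.11, 2.71], [-2.7, 2.7]. Speed limits (rad/s): [2.57, 2.57, 3.14, 3.14, 3.14, 3.14].

INTERFACE

Orientations are given as a unit quaternion [w, x, y, z].
In Python, from rig import manip, eyes, job gives the robot as it stands.
- The arm moves only by the tool drive_tool, never from a script. Its argument "rows" is a list of rows, each a list of 3 entries, a list of its own where there are three numbers: the turn, a rotation vector about the world's x, y, z in rad, then the shift along the world's x, y, z in cm, then the finger opening in cm, from 0 to 8.54. A call has 1 to 8 rows; each row shifts and turns the commanded pose from where the row before left it; what a row does not reach is not made up. A row lasts 1/8 s, in which the tool goes at most 62.5 mm and 10.7 degrees, less where a joint would pass 70% of its speed; a pose out of reach is approached as far as the arm can. A call is refused whole if a number of a shift passes 6.25 or a number of a turn 0.188, either way. A call with a gripper value outside its range is refused whole. The fingers move at their own pace and stop on an object; "force" is the grip in N (left out, the last holds). Time passes only in rows, so rows that do not move let the fingers close. It gives the time, the measured TCP pose, the force, the opening and the grip force at its end, in the units of the state.
- manip.get_state(): the state, without advancing time (a new reading comes with each control period).
- eyes.get_image(name): name is "scene" or "top"; returns the picture (400x640x3 uint8, red, green, blue); there is no depth.
- eyes.get_calibration(name): a dict with "camera_matrix" (3x3 intrinsics, pixels), "k1" (the pictures are not rectified: a ray, as slopes to the right and down, at radius r is drawn at 1 + k1 r^2 times it, then the intrinsics apply), "view" (4x4, takes a point from world to camera coordinates). Camera axes: x right, y up, looking along -z (the intrinsics and any distortion apply to the point x, -y, -z); pixel columns grow to the right and rows downward; lengths in m; the calibration is good to about 2 mm. A picture is of the moment at which its call begins. get_calibration takes no time and is no camera call.
- job.sign_off(): hands the job in; it is judged then, once.
The state is a dict: "clock": time; "qpos": joint angles; "qd": joint speeds; "effort": joint torques, N m; "position": TCP position; "ee_rot": TCP orientation; "contact_force": force on the tool from outside, world axes, zero at the start; "moment": the same for the moment, N m; "width": finger opening in m; "gripper_force": force on a finger pad.
Only numpy, scipy, OpenCV 4.12 (cv2) and the standard library are available. Lean on these libraries where they do the work, as an engineer would, in place of code of your own. Each camera call takes 0.05 s, during which the arm holds its last target. There are 200 camera calls.

## Working session

There is one attempt and no reset: what is moved stays moved. The work goes in short steps, Python scripts to look and compute and a tool call to move; the robot and the scene stay as the last step left them, time stands still between calls to the robot, and variables do not carry over. Pictures are saved under pics/ and viewed, at most 10 in all, crops included, and the job is handed in when it is done.

Besides the shell and the picture viewer there is one more tool, called after ">>>" in YAML: its name, and indented under it one key for each argument. drive_tool: Moves the arm, as the interface text tells. Its arguments: {"type":"object","properties":{"rows":{"type":"array"},"force":{"type":"number"}},"required":["rows"]}

```bash
mkdir -p pics; cat > h.py <<'E'
import numpy as np, cv2
from rig import manip, eyes, job
def snap(n,f,crop=None,s=1):
    im=eyes.get_image(n)[:,:,::-1].copy(); cv2.imwrite(f'pics/{f}_raw.png',im)
    if crop: x0,y0,x1,y1=crop; im=im[y0:y1,x0:x1]
    cv2.imwrite(f'pics/{f}.png',cv2.resize(im,None,fx=s,fy=s,interpolation=cv2.INTER_CUBIC))
def w2p(n,p):
    c=eyes.get_calibration(n);p=np.atleast_2d(np.array(p,float));V=np.array(c['view']);K=np.array(c['camera_matrix'])
    q=p@V[:3,:3].T+V[:3,3]; s=np.c_[q[:,0]/-q[:,2],-q[:,1]/-q[:,2]]
    s=s*(1+c['k1']*(s**2).sum(1,keepdims=True)); return s@K[:2,:2].T+K[:2,2]
def p2w(n,uv,z):
    from scipy.optimize import fsolve
    return np.array([fsolve(lambda a:w2p(n,[a[0],a[1],z])[0]-np.array(u),[0.4,0]) for u in np.atleast_2d(uv)])
E
python3 - <<'E'
from h import *
snap('top','t0'); snap('scene','s0')
print(eyes.get_calibration('top'),eyes.get_calibration('scene')['view'],manip.get_state())
E
```

```text
{'camera_matrix': array([[396.68991334,   0.        , 322.39911801],
       [  0.        , 396.68991334, 199.05919753],
       [  0.        ,   0.        ,   1.        ]]), 'k1': -0.05587483337240232, 'view': array([[ 0.0049427 , -0.99995902, -0.00758461,  0.03141039],
       [ 0.99450998,  0.00412268,  0.10456054, -0.54358844],
       [-0.10452498, -0.00805978,  0.9944896 , -1.10505211],
       [ 0.        ,  0.        ,  0.        ,  1.        ]])} [[ 0.35954432  0.93280863 -0.02441188 -0.23266832]
 [-0.52565651  0.2240872   0.82065227  0.26950227]
 [ 0.77098191 -0.2822286   0.57090621 -1.86420973]
 [ 0.          0.          0.          1.        ]] {'clock': 0.1, 'qpos': array([-1.43100304e+00,  2.76557823e-01,  1.50600947e+00,  2.22355304e-05,
        1.36069290e+00, -1.21016730e-01]), 'qd': array([ 6.15165643e-04,  4.20232552e-05, -1.57075631e-03,  1.79362048e-03,
        6.21447179e-05, -6.18092133e-04]), 'effort': array([ 1.03498060e-03, -4.17702019e+01, -2.46404582e+01, -1.93230167e-04,
        5.77181345e-03,  1.98236776e-06]), 'position': array([ 0.14820153, -0.55510969,  0.24151015]), 'ee_rot': array([-8.33834781e-04,  9.91509267e-01,  1.30033371e-01,  3.04331611e-06]), 'contact_force': array([-0.10372078, -0.56896443, -0.23521614]), 'moment': array([-0.02059983, -0.0006112 ,  0.03681342]), 'gripper_force': 0.0, 'width': 0.08539175843677835}
```

View pics/t0.png

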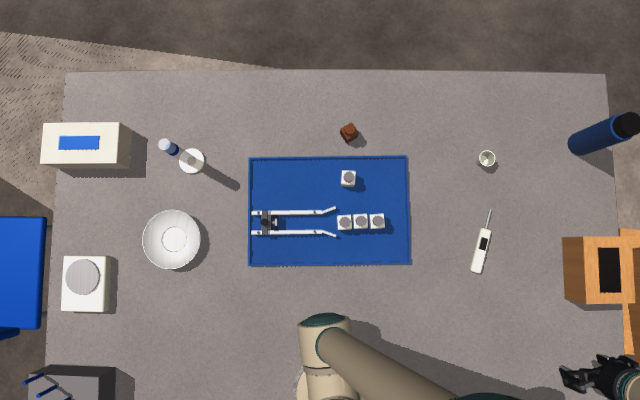

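View pics/s0.png

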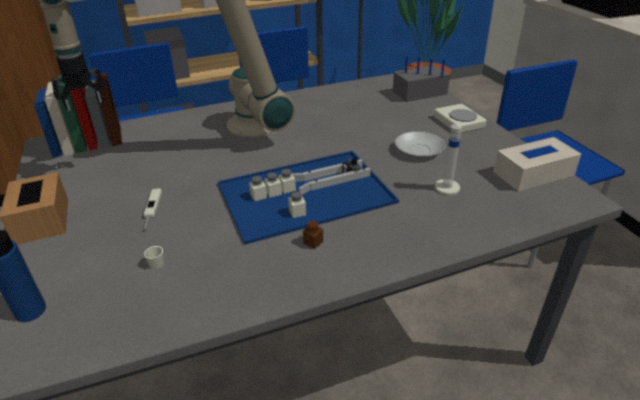

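The top picture shows the tray at (248–410, 156–266), the row at (345, 222), (361, 221) and (377, 221), and the stop at about (268, 222). There are two candidates for the stray bottle: the white one at (348, 178), on the tray on the +x side, and a brown one at (349, 132), off the tray. White on the tray fits the description. I'll confirm it in an enlarged crop.

```bash
python3 - <<'E'
from h import *
im=cv2.imread('pics/t0_raw.png')[150:272,243:415]
im=cv2.resize(im,None,fx=4.6,fy=4.6,interpolation=cv2.INTER_CUBIC);cv2.imwrite('pics/c0.png',im)
# tray corners at rim height 0.012 from blue mask
raw=cv2.imread('pics/t0_raw.png');hsv=cv2.cvtColor(raw,cv2.COLOR_BGR2HSV)
m=cv2.inRange(hsv,(100,120,40),(125,255,255));m[:, :200]=0;m[:,450:]=0;m[:140]=0;m[280:]=0
c=max(cv2.findContours(m,0,2)[0],key=cv2.contourArea)
print(cv2.minAreaRect(c))
w=p2w('top',cv2.convexHull(c).reshape(-1,2).astype(float),0.012)
print('tray',cv2.minAreaRect((w*1000).astype(np.float32)))
E
```

```text
((328.3396911621094, 210.29672241210938), (108.5651626586914, 162.16287231445312), 89.21517944335938)
tray ((514.795166015625, 17.483367919921875), (315.2594909667969, 466.1053771972656), 1.0265799760818481)
```

View pics/c0.png

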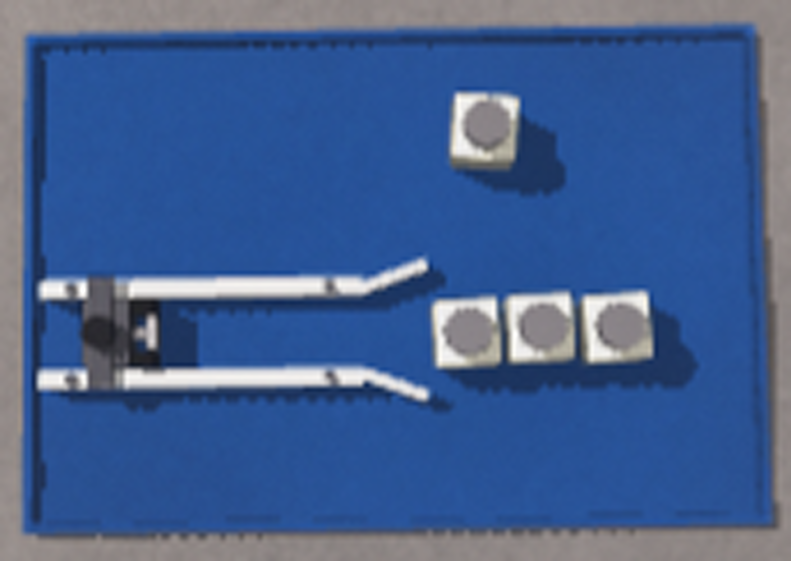

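The crop confirms the stray: a white bottle with a grey cap at crop (487, 125), on the tray. The row's caps are at (470, 333), (545, 327) and (623, 327). The mouth is at about x = 365 and the feeler plate's front at about x = 158.

```bash
cat >> h.py <<'E'
def crop2w(U,z,n='top',o=(243,150),s=4.6): return p2w(n,(np.atleast_2d(np.array(U,float))+.5)/s-.5+np.array(o),z)
E
python3 - <<'E'
from h import *
caps=crop2w([(487,125),(470,333),(545,327),(623,327)],0.068);print('caps',caps.round(4).tolist())
# top faces corners: d, a, b, c at z=.05
q={'d':[(455,93),(519,95),(514,160),(452,158)],'a':[(433,301),(496,297),(500,361),(437,367)],'b':[(507,296),(570,292),(573,356),(509,361)],'c':[(583,295),(649,292),(653,355),(586,360)]}
for k,v in q.items():
    w=crop2w(v,0.05);print(k,w.mean(0).round(4),[np.linalg.norm(w[i]-w[i-1]).round(3) for i in range(4)],'ang',np.degrees(np.arctan2(*((w[0]-w[1])))).round(1),np.degrees(np.arctan2(*((w[3]-w[2])))).round(1),np.degrees(np.arctan2(*(w[0]-w[3])[::-1])).round(1),np.degrees(np.arctan2(*(w[1]-w[2])[::-1])).round(1))
r=crop2w([(40,290),(365,286),(40,379),(365,376),(428,263),(428,397)],0.029);print('rails',r.round(4).tolist())
print('plate',crop2w([(158,330)],0.02))
th=np.radians(1.03);R=np.array([[np.cos(th),-np.sin(th)],[np.sin(th),np.cos(th)]])
c=np.array([.5148,.0175]);o=c-R@[.035,-.02];print('origin',o)
print('in lane frame', ((caps-o)@R).round(4).tolist(),((r-o)@R).round(4).tolist(),(crop2w([(158,330)],0.02)-o)@R)
E
```

```text
caps [[0.6017, -0.0385], [0.4763, -0.0281], [0.4801, -0.0728], [0.4803, -0.1194]]
d [ 0.6038 -0.0383] [np.float64(0.04), np.float64(0.039), np.float64(0.04), np.float64(0.038)] ang 1.6 1.6 -2.6 -4.6
a [ 0.4781 -0.0269] [np.float64(0.04), np.float64(0.038), np.float64(0.039), np.float64(0.038)] ang -3.9 -5.7 3.5 3.5
b [ 0.4815 -0.0713] [np.float64(0.039), np.float64(0.038), np.float64(0.039), np.float64(0.039)] ang -3.9 -4.7 1.6 2.3
c [ 0.4821 -0.1186] [np.float64(0.039), np.float64(0.04), np.float64(0.038), np.float64(0.041)] ang -2.8 -4.5 2.3 3.0
rails [[0.5035, 0.2367], [0.507, 0.035], [0.4484, 0.2355], [0.4514, 0.0347], [0.5214, -0.004], [0.4387, -0.0041]]
plate [[0.47953368 0.16395777]]
origin [0.47944614 0.03686761]
in lane frame [[0.1209, -0.0775], [-0.0043, -0.0649], [-0.0013, -0.1097], [-0.002, -0.1562]] [[0.0277, 0.1994], [0.0275, -0.0024], [-0.0274, 0.1991], [-0.0281, -0.0017], [0.0412, -0.0416], [-0.0415, -0.0403]] [[0.00237209 0.12706805]]
```

>>> drive_tool:
  rows:
    - [[0, 0, 0.1584], [2.84, 3.23, -0.6], 6.5]
    - [[0, 0, 0.1584], [2.84, 3.23, -0.6], 6.5]
    - [[0, 0, 0.1584], [2.84, 3.23, -0.6], 6.5]
    - [[0, 0, 0.1584], [2.84, 3.23, -0.6], 6.5]
    - [[0, 0, 0.1584], [2.84, 3.23, -0.6], 6.5]
    - [[0, 0, 0.1584], [2.84, 3.23, -0.6], 6.5]
    - [[0, 0, 0.1584], [2.84, 3.23, -0.6], 6.5]
    - [[0, 0, 0.1584], [2.84, 3.23, -0.6], 6.5]

```text
clock: 1.1
position: [0.3761, -0.2959, 0.1939]
ee_rot: [-0.0, 0.72, 0.694, 0.0]
contact_force: [0.2, -0.6, 0.0]
width: 0.0652
gripper_force: 0.0
```

>>> drive_tool:
  rows:
    - [[0, 0, 0], [2.84, 3.23, -0.6], 6.5]
    - [[0, 0, 0], [2.84, 3.23, -0.6], 6.5]
    - [[0, 0, 0], [2.84, 3.23, -0.6], 6.5]
    - [[0, 0, 0], [2.84, 3.23, -0.6], 6.5]
    - [[0, 0, 0], [2.84, 3.23, -0.6], 6.5]
    - [[0, 0, 0], [2.84, 3.23, -0.6], 6.5]
    - [[0, 0, 0], [2.84, 3.23, -0.6], 6.5]
    - [[0, 0, 0], [2.84, 3.23, -0.6], 6.5]

```text
clock: 2.1
position: [0.6032, -0.0376, 0.1456]
ee_rot: [-0.0, 0.722, 0.692, -0.0]
contact_force: [-0.6, 0.2, -0.1]
width: 0.0649
gripper_force: 0.0
```

```bash
cat >> h.py <<'E'
def st():
    from scipy.spatial.transform import Rotation as R
    s=manip.get_state();q=s['ee_rot'];M=R.from_quat([q[1],q[2],q[3],q[0]]).as_matrix()
    print('t',round(s['clock'],2),'p',s['position'].round(4),'y-axis yaw',np.degrees(np.arctan2(M[1,1],M[0,1])).round(2),'z',M[:,2].round(3),'F',s['contact_force'].round(2),'w',round(s['width'],4),'q6',s['qpos'].round(2)[5])
E
python3 -c "
from h import *
st()"
```

```text
t 2.1 p [ 0.6032 -0.0376  0.1456] y-axis yaw -2.44 z [-0.001 -0.    -1.   ] F [-0.64  0.18 -0.07] w 0.0649 q6 -0.13
```

>>> drive_tool:
  rows:
    - [[0, 0, 0], [0, 0, -2.4], 6.5]
    - [[0, 0, 0], [0, 0, -2.4], 6.5]
    - [[0, 0, 0], [0, 0, -2.4], 6.5]
    - [[0, 0, 0], [0, 0, -2.4], 6.5]
    - [[0, 0, 0], [0, 0, -1.6], 6.5]
    - [[0, 0, 0], [0, 0, -0.8], 6.5]
    - [[0, 0, 0], [0, 0, 0], 6.5]

```text
clock: 2.98
position: [0.6026, -0.0388, 0.026]
ee_rot: [-0.0, 0.722, 0.692, -0.0]
contact_force: [0.3, 1.1, 0.4]
width: 0.065
gripper_force: 0.0
```

>>> drive_tool:
  rows:
    - [[0, 0, 0], [0, 0, 0], 3.0]
    - [[0, 0, 0], [0, 0, 0], 3.0]
    - [[0, 0, 0], [0, 0, 0], 3.0]
    - [[0, 0, 0], [0, 0, 0], 3.0]
    - [[0, 0, 0], [0, 0, 0], 3.0]
    - [[0, 0, 0], [0, 0, 0], 3.0]
  force: 25

```text
clock: 3.72
position: [0.6037, -0.039, 0.0274]
ee_rot: [0.001, 0.722, 0.692, 0.001]
contact_force: [0.5, 0.2, 4.7]
width: 0.04
gripper_force: 26.3
```

>>> drive_tool:
  rows:
    - [[0, 0, 0], [0, 0, 1.5], 3.0]
    - [[0, 0, 0], [0, 0, 2.5], 3.0]
    - [[0, 0, 0], [0, 0, 2.5], 3.0]
    - [[0, 0, 0], [0, 0, 2.0], 3.0]
    - [[0, 0, 0.02], [-2.0, -2.2, 0], 3.0]
    - [[0, 0, 0.02], [-3.0, -3.2, 0], 3.0]
    - [[0, 0, 0.02], [-3.0, -3.2, 0], 3.0]
    - [[0, 0, 0], [-2.5, -2.7, 0], 3.0]

```text
clock: 4.72
position: [0.4958, -0.1524, 0.1115]
ee_rot: [-0.001, 0.701, 0.713, -0.0]
contact_force: [-0.1, -0.4, -1.0]
width: 0.0396
gripper_force: 25.7
```

>>> drive_tool:
  rows:
    - [[0, 0, 0], [-1.5, -1.5, 0], 3.0]
    - [[0, 0, 0], [0, 0, -2.0], 3.0]
    - [[0, 0, 0], [0, 0, -2.0], 3.0]
    - [[0, 0, 0], [0, 0, -2.0], 3.0]
    - [[0, 0, 0], [0, 0, -1.0], 3.0]
    - [[0, 0, 0], [0, 0, 0], 3.0]
    - [[0, 0, 0], [0, 0, 0], 3.0]

```text
clock: 5.6
position: [0.4832, -0.167, 0.042]
ee_rot: [0.001, 0.701, 0.713, 0.0]
contact_force: [-0.9, 0.3, -1.4]
width: 0.0395
gripper_force: 25.6
```

```bash
python3 -c "
from h import *
st();snap('top','t1',(310,190,430,270),6)
st()"
```

```text
t 5.6 p [ 0.4832 -0.167   0.042 ] y-axis yaw 0.99 z [ 0.001 -0.001 -1.   ] F [-0.89  0.32 -1.44] w 0.0395 q6 -0.49
t 5.65 p [ 0.4832 -0.167   0.0421] y-axis yaw 0.99 z [ 0.001 -0.001 -1.   ] F [-0.19 -0.7  -2.54] w 0.0395 q6 -0.49
```

View pics/t1.png

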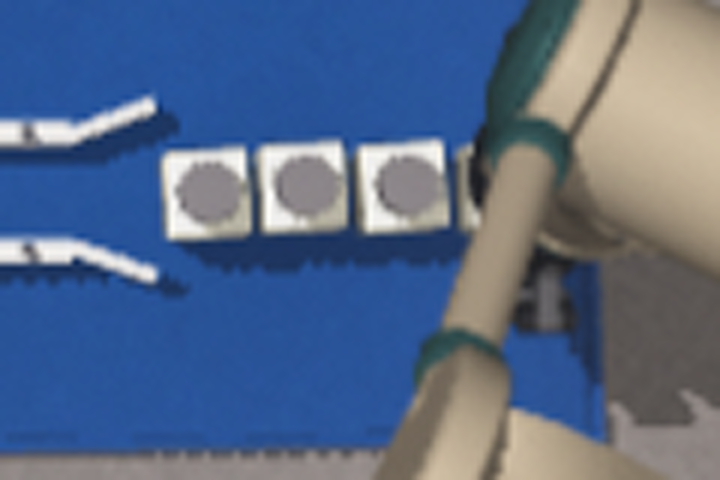

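The gap from c's back edge (448) to d's front edge (460) is about 5 mm, and the row has not been disturbed. Next I set d down and open.

>>> drive_tool:
  rows:
    - [[0, 0, 0], [0, 0, -0.6], 3.0]
    - [[0, 0, 0], [0, 0, -0.5], 3.0]
    - [[0, 0, 0], [0, 0, -0.2], 3.0]
    - [[0, 0, 0], [0, 0, -0.1], 3.0]
    - [[0, 0, 0], [0, 0, 0], 3.0]
    - [[0, 0, 0], [0, 0, 0], 3.0]

```text
clock: 6.4
position: [0.4827, -0.1668, 0.0274]
ee_rot: [0.0, 0.701, 0.713, 0.0]
contact_force: [-0.8, 0.4, 0.4]
width: 0.0397
gripper_force: 25.8
```

>>> drive_tool:
  rows:
    - [[0, 0, 0], [0, 0, 0], 4.6]
    - [[0, 0, 0], [0, 0, 0], 5.2]
    - [[0, 0, 0], [0, 0, 0], 6.0]
    - [[0, 0, 0], [0, 0, 0], 6.5]
    - [[0, 0, 0], [0, 0, 0], 6.5]

```text
clock: 7.02
position: [0.4827, -0.1668, 0.0273]
ee_rot: [0.0, 0.701, 0.713, 0.0]
contact_force: [-0.1, -0.7, 0.2]
width: 0.0651
gripper_force: 0.0
```

>>> drive_tool:
  rows:
    - [[0, 0, 0], [0, 0, 1.5], 6.5]
    - [[0, 0, 0], [0, 0, 2.0], 6.5]
    - [[0, 0, 0], [0, 0, 2.5], 6.5]
    - [[0, 0, 0], [0, 0, 2.0], 6.5]
    - [[0, 0, 0], [0, -3.0, 0], 3.0]
    - [[0, 0, 0], [0, -3.5, 0], 1.0]
    - [[0, 0, 0], [0, 0, 0], 1.0]
    - [[0, 0, 0], [0, 0, 0], 1.0]

```text
clock: 8.02
position: [0.4824, -0.2313, 0.1078]
ee_rot: [-0.0, 0.701, 0.713, 0.0]
contact_force: [0.0, 0.5, 0.7]
width: 0.01
gripper_force: 0.0
```

```bash
python3 -c "
from h import *
st();snap('top','t2',(310,190,430,270),6)
snap('scene','s2')
im=cv2.imread('pics/s2_raw.png')[120:240,190:390];cv2.imwrite('pics/s2c.png',cv2.resize(im,None,fx=3.6,fy=3.6))
st()"
```

```text
t 8.03 p [ 0.4824 -0.2313  0.1078] y-axis yaw 0.95 z [ 0.     0.001 -1.   ] F [0.02 0.48 0.69] w 0.01 q6 -0.59
t 8.12 p [ 0.4824 -0.2308  0.1075] y-axis yaw 1.02 z [-0.     0.001 -1.   ] F [-0.47 -0.69 -0.6 ] w 0.0101 q6 -0.59
```

View pics/t2.png

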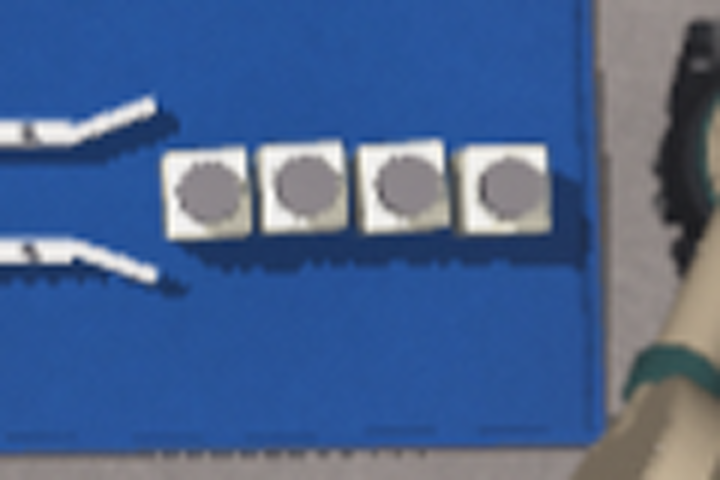

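View pics/s2c.png

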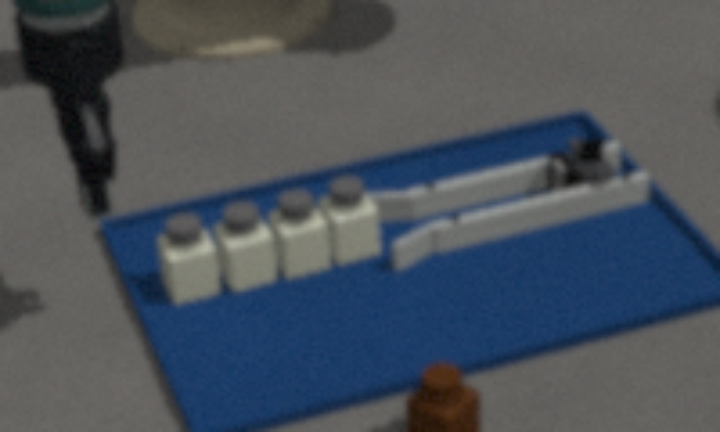

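All four stand in line, with caps at crop (210, 190), (308, 185), (408, 185) and (511, 187). The tool is clear behind d. I'll lower it behind d with a slight tilt so the tips push low.

>>> drive_tool:
  rows:
    - [[0.035, 0, 0], [0.05, 0, -2.5], 1.0]
    - [[0.035, 0, 0], [0.05, 0, -2.5], 1.0]
    - [[0, 0, 0], [0, 0, -1.7], 1.0]
    - [[0, 0, 0], [0, 0, -0.95], 1.0]
    - [[0, 0, 0], [0, 0.6, 0], 1.0]
    - [[0, 0, 0], [0, 0.8, 0], 1.0]
    - [[0, 0, 0], [0, 0.8, 0], 1.0]
    - [[0, 0, 0], [0, 0.3, 0], 1.0]

```text
clock: 9.12
position: [0.4838, -0.206, 0.0313]
ee_rot: [-0.024, 0.7, 0.713, 0.025]
contact_force: [-0.2, -0.2, -0.3]
width: 0.0102
gripper_force: 0.0
```

>>> drive_tool:
  rows:
    - [[0, 0, 0], [0, 0.15, 0], 1.0]
    - [[0, 0, 0], [0, 0.15, 0], 1.0]
    - [[0, 0, 0], [0, 0.15, 0], 1.0]
    - [[0, 0, 0], [0, 0.15, 0], 1.0]
    - [[0, 0, 0], [0, 0.15, 0], 1.0]
    - [[0, 0, 0], [0, 0.15, 0], 1.0]
    - [[0, 0, 0], [0, 0.15, 0], 1.0]
    - [[0, 0, 0], [0, 0.15, 0], 1.0]

```text
clock: 10.12
position: [0.4837, -0.1949, 0.0308]
ee_rot: [-0.024, 0.701, 0.713, 0.025]
contact_force: [-1.0, -0.9, 0.2]
width: 0.0099
gripper_force: 0.3
```

>>> drive_tool:
  rows:
    - [[0, 0, 0], [0, 0.15, 0], 1.0]
    - [[0, 0, 0], [0, 0.15, 0], 1.0]
    - [[0, 0, 0], [0, 0.15, 0], 1.0]
    - [[0, 0, 0], [0, 0.15, 0], 1.0]
    - [[0, 0, 0], [0, 0.15, 0], 1.0]
    - [[0, 0, 0], [0, 0.15, 0], 1.0]
    - [[0, 0, 0], [0, 0.15, 0], 1.0]
    - [[0, 0, 0], [0, 0.15, 0], 1.0]

```text
clock: 11.12
position: [0.4837, -0.1828, 0.0308]
ee_rot: [-0.024, 0.701, 0.713, 0.025]
contact_force: [-0.9, -2.2, -0.5]
width: 0.01
gripper_force: 1.1
```

>>> drive_tool:
  rows:
    - [[0, 0, 0], [-0.003, 0.15, 0], 1.0]
    - [[0, 0, 0], [-0.003, 0.15, 0], 1.0]
    - [[0, 0, 0], [-0.003, 0.15, 0], 1.0]
    - [[0, 0, 0], [-0.003, 0.15, 0], 1.0]
    - [[0, 0, 0], [-0.003, 0.15, 0], 1.0]
    - [[0, 0, 0], [-0.003, 0.15, 0], 1.0]
    - [[0, 0, 0], [-0.003, 0.15, 0], 1.0]
    - [[0, 0, 0], [-0.003, 0.15, 0], 1.0]

```text
clock: 12.12
position: [0.4835, -0.1707, 0.0309]
ee_rot: [-0.024, 0.701, 0.713, 0.025]
contact_force: [0.1, -3.3, -1.0]
width: 0.01
gripper_force: 1.4
```

>>> drive_tool:
  rows:
    - [[0, 0, 0], [-0.003, 0.15, 0], 1.0]
    - [[0, 0, 0], [-0.003, 0.15, 0], 1.0]
    - [[0, 0, 0], [-0.003, 0.15, 0], 1.0]
    - [[0, 0, 0], [-0.003, 0.15, 0], 1.0]
    - [[0, 0, 0], [-0.003, 0.15, 0], 1.0]
    - [[0, 0, 0], [-0.003, 0.15, 0], 1.0]
    - [[0, 0, 0], [-0.003, 0.15, 0], 1.0]
    - [[0, 0, 0], [-0.003, 0.15, 0], 1.0]

```text
clock: 13.12
position: [0.4832, -0.1587, 0.0308]
ee_rot: [-0.024, 0.701, 0.713, 0.025]
contact_force: [0.3, -2.5, -1.1]
width: 0.0099
gripper_force: 1.5
```

>>> drive_tool:
  rows:
    - [[0, 0, 0], [-0.003, 0.15, 0], 1.0]
    - [[0, 0, 0], [-0.003, 0.15, 0], 1.0]
    - [[0, 0, 0], [-0.003, 0.15, 0], 1.0]
    - [[0, 0, 0], [-0.003, 0.15, 0], 1.0]
    - [[0, 0, 0], [-0.003, 0.15, 0], 1.0]
    - [[0, 0, 0], [-0.003, 0.15, 0], 1.0]
    - [[0, 0, 0], [-0.003, 0.15, 0], 1.0]
    - [[0, 0, 0], [-0.003, 0.15, 0], 1.0]

```text
clock: 14.12
position: [0.4829, -0.1467, 0.0308]
ee_rot: [-0.024, 0.701, 0.713, 0.025]
contact_force: [0.0, -3.4, -0.4]
width: 0.0099
gripper_force: 1.5
```

```bash
python3 -c "
from h import *
snap('top','t3',(260,190,380,270),6)
st()"
```

```text
t 14.18 p [ 0.4829 -0.1464  0.0308] y-axis yaw 0.98 z [ 0.     0.07  -0.998] F [ 0.58 -1.9  -0.47] w 0.01 q6 -0.55
```

View pics/t3.png

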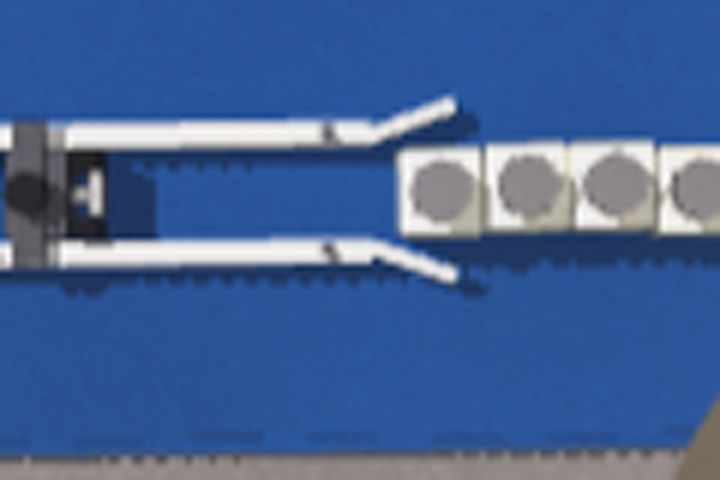

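The row is closed up (caps at x = 443, 530, 617 and 705 in the crop), straight, and entering between the plates. I'll go on slowly.

>>> drive_tool:
  rows:
    - [[0, 0, 0], [-0.002, 0.12, 0], 1.0]
    - [[0, 0, 0], [-0.002, 0.12, 0], 1.0]
    - [[0, 0, 0], [-0.002, 0.12, 0], 1.0]
    - [[0, 0, 0], [-0.002, 0.12, 0], 1.0]
    - [[0, 0, 0], [-0.002, 0.12, 0], 1.0]
    - [[0, 0, 0], [-0.002, 0.12, 0], 1.0]
    - [[0, 0, 0], [-0.002, 0.12, 0], 1.0]
    - [[0, 0, 0], [-0.002, 0.12, 0], 1.0]

```text
clock: 15.18
position: [0.4828, -0.1371, 0.0308]
ee_rot: [-0.024, 0.701, 0.713, 0.025]
contact_force: [-0.0, -3.0, -0.3]
width: 0.0101
gripper_force: 1.5
```

>>> drive_tool:
  rows:
    - [[0, 0, 0], [-0.002, 0.12, 0], 1.0]
    - [[0, 0, 0], [-0.002, 0.12, 0], 1.0]
    - [[0, 0, 0], [-0.002, 0.12, 0], 1.0]
    - [[0, 0, 0], [-0.002, 0.12, 0], 1.0]
    - [[0, 0, 0], [-0.002, 0.12, 0], 1.0]
    - [[0, 0, 0], [-0.002, 0.12, 0], 1.0]
    - [[0, 0, 0], [-0.002, 0.12, 0], 1.0]
    - [[0, 0, 0], [-0.002, 0.12, 0], 1.0]

```text
clock: 16.18
position: [0.4826, -0.1275, 0.0308]
ee_rot: [-0.024, 0.701, 0.713, 0.025]
contact_force: [-0.3, -3.5, 0.1]
width: 0.0101
gripper_force: 1.5
```

>>> drive_tool:
  rows:
    - [[0, 0, 0], [-0.003, 0.15, 0], 1.0]
    - [[0, 0, 0], [-0.003, 0.15, 0], 1.0]
    - [[0, 0, 0], [-0.003, 0.15, 0], 1.0]
    - [[0, 0, 0], [-0.003, 0.15, 0], 1.0]
    - [[0, 0, 0], [-0.003, 0.15, 0], 1.0]
    - [[0, 0, 0], [-0.003, 0.15, 0], 1.0]
    - [[0, 0, 0], [-0.003, 0.15, 0], 1.0]
    - [[0, 0, 0], [-0.003, 0.15, 0], 1.0]

```text
clock: 17.18
position: [0.4823, -0.1155, 0.0308]
ee_rot: [-0.025, 0.701, 0.713, 0.025]
contact_force: [0.3, -3.2, -0.2]
width: 0.0095
gripper_force: 1.5
```

>>> drive_tool:
  rows:
    - [[0, 0, 0], [-0.003, 0.15, 0], 1.0]
    - [[0, 0, 0], [-0.003, 0.15, 0], 1.0]
    - [[0, 0, 0], [-0.003, 0.15, 0], 1.0]
    - [[0, 0, 0], [-0.003, 0.15, 0], 1.0]
    - [[0, 0, 0], [-0.003, 0.15, 0], 1.0]
    - [[0, 0, 0], [-0.003, 0.15, 0], 1.0]
    - [[0, 0, 0], [-0.003, 0.15, 0], 1.0]
    - [[0, 0, 0], [-0.003, 0.15, 0], 1.0]

```text
clock: 18.18
position: [0.4822, -0.1035, 0.0308]
ee_rot: [-0.024, 0.701, 0.713, 0.025]
contact_force: [0.4, -3.7, 0.0]
width: 0.01
gripper_force: 1.5
```

>>> drive_tool:
  rows:
    - [[0, 0, 0], [-0.003, 0.16, 0], 1.0]
    - [[0, 0, 0], [-0.003, 0.16, 0], 1.0]
    - [[0, 0, 0], [-0.003, 0.16, 0], 1.0]
    - [[0, 0, 0], [-0.003, 0.16, 0], 1.0]
    - [[0, 0, 0], [-0.003, 0.16, 0], 1.0]
    - [[0, 0, 0], [-0.003, 0.16, 0], 1.0]
    - [[0, 0, 0], [-0.003, 0.16, 0], 1.0]
    - [[0, 0, 0], [-0.003, 0.16, 0], 1.0]

```text
clock: 19.18
position: [0.4819, -0.0907, 0.0308]
ee_rot: [-0.025, 0.701, 0.713, 0.025]
contact_force: [0.7, -3.1, -0.2]
width: 0.01
gripper_force: 1.6
```

>>> drive_tool:
  rows:
    - [[0, 0, 0], [-0.003, 0.16, 0], 1.0]
    - [[0, 0, 0], [-0.003, 0.16, 0], 1.0]
    - [[0, 0, 0], [-0.003, 0.16, 0], 1.0]
    - [[0, 0, 0], [-0.003, 0.16, 0], 1.0]
    - [[0, 0, 0], [-0.003, 0.16, 0], 1.0]
    - [[0, 0, 0], [-0.003, 0.16, 0], 1.0]
    - [[0, 0, 0], [-0.003, 0.16, 0], 1.0]
    - [[0, 0, 0], [-0.003, 0.16, 0], 1.0]

```text
clock: 20.18
position: [0.4816, -0.0779, 0.0308]
ee_rot: [-0.025, 0.701, 0.713, 0.025]
contact_force: [0.8, -3.3, 0.2]
width: 0.0106
gripper_force: 1.5
```

>>> drive_tool:
  rows:
    - [[0, 0, 0], [-0.003, 0.16, 0], 1.0]
    - [[0, 0, 0], [-0.003, 0.16, 0], 1.0]
    - [[0, 0, 0], [-0.003, 0.16, 0], 1.0]
    - [[0, 0, 0], [-0.003, 0.16, 0], 1.0]
    - [[0, 0, 0], [-0.003, 0.16, 0], 1.0]
    - [[0, 0, 0], [-0.003, 0.16, 0], 1.0]
    - [[0, 0, 0], [-0.003, 0.16, 0], 1.0]
    - [[0, 0, 0], [-0.003, 0.16, 0], 1.0]

```text
clock: 21.18
position: [0.4814, -0.0651, 0.0308]
ee_rot: [-0.025, 0.701, 0.713, 0.025]
contact_force: [0.8, -3.1, -0.3]
width: 0.0103
gripper_force: 1.5
```

>>> drive_tool:
  rows:
    - [[0, 0, 0], [-0.003, 0.16, 0], 1.0]
    - [[0, 0, 0], [-0.003, 0.16, 0], 1.0]
    - [[0, 0, 0], [-0.003, 0.16, 0], 1.0]
    - [[0, 0, 0], [-0.003, 0.16, 0], 1.0]
    - [[0, 0, 0], [-0.003, 0.16, 0], 1.0]
    - [[0, 0, 0], [-0.003, 0.16, 0], 1.0]
    - [[0, 0, 0], [-0.003, 0.16, 0], 1.0]
    - [[0, 0, 0], [-0.003, 0.16, 0], 1.0]

```text
clock: 22.18
position: [0.4812, -0.0523, 0.0308]
ee_rot: [-0.025, 0.701, 0.713, 0.025]
contact_force: [0.7, -4.0, 0.3]
width: 0.0101
gripper_force: 1.5
```

>>> drive_tool:
  rows:
    - [[0, 0, 0], [-0.003, 0.16, 0], 1.0]
    - [[0, 0, 0], [-0.003, 0.16, 0], 1.0]
    - [[0, 0, 0], [-0.003, 0.16, 0], 1.0]
    - [[0, 0, 0], [-0.003, 0.16, 0], 1.0]
    - [[0, 0, 0], [-0.003, 0.16, 0], 1.0]
    - [[0, 0, 0], [-0.003, 0.16, 0], 1.0]
    - [[0, 0, 0], [-0.003, 0.16, 0], 1.0]
    - [[0, 0, 0], [-0.003, 0.16, 0], 1.0]

```text
clock: 23.18
position: [0.4809, -0.0395, 0.0308]
ee_rot: [-0.024, 0.701, 0.713, 0.025]
contact_force: [-0.4, -3.5, -0.3]
width: 0.0099
gripper_force: 1.5
```

```bash
python3 -c "
from h import *
snap('top','t4',(250,190,370,270),6)
st()"
```

```text
t 23.23 p [ 0.4809 -0.0393  0.0308] y-axis yaw 0.98 z [ 0.     0.07  -0.998] F [ 0.46 -3.06 -0.31] w 0.0101 q6 -0.36
```

View pics/t4.png

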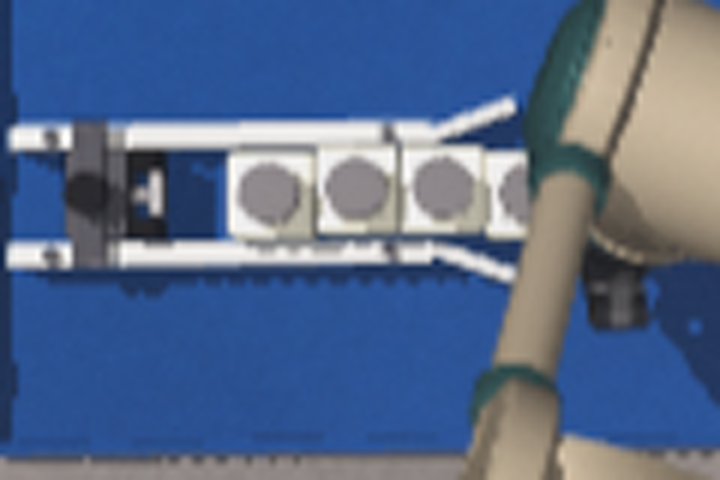

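The closed row is in the lane, with a's front edge at crop x = 228 and the plate at about 163, so roughly 28 mm is left. I'll slow down.

>>> drive_tool:
  rows:
    - [[0, 0, 0], [-0.002, 0.12, 0], 1.0]
    - [[0, 0, 0], [-0.002, 0.12, 0], 1.0]
    - [[0, 0, 0], [-0.002, 0.12, 0], 1.0]
    - [[0, 0, 0], [-0.002, 0.12, 0], 1.0]
    - [[0, 0, 0], [-0.002, 0.12, 0], 1.0]
    - [[0, 0, 0], [-0.002, 0.12, 0], 1.0]
    - [[0, 0, 0], [-0.002, 0.12, 0], 1.0]
    - [[0, 0, 0], [-0.002, 0.12, 0], 1.0]

```text
clock: 24.22
position: [0.4808, -0.0299, 0.0308]
ee_rot: [-0.025, 0.701, 0.713, 0.025]
contact_force: [-0.1, -3.1, 0.4]
width: 0.0097
gripper_force: 1.5
```

>>> drive_tool:
  rows:
    - [[0, 0, 0], [-0.002, 0.1, 0], 1.0]
    - [[0, 0, 0], [-0.002, 0.1, 0], 1.0]
    - [[0, 0, 0], [-0.002, 0.1, 0], 1.0]
    - [[0, 0, 0], [-0.002, 0.1, 0], 1.0]
    - [[0, 0, 0], [-0.001, 0.08, 0], 1.0]
    - [[0, 0, 0], [-0.001, 0.08, 0], 1.0]
    - [[0, 0, 0], [-0.001, 0.06, 0], 1.0]
    - [[0, 0, 0], [-0.001, 0.05, 0], 1.0]

```text
clock: 25.22
position: [0.4807, -0.0232, 0.0308]
ee_rot: [-0.024, 0.701, 0.713, 0.025]
contact_force: [0.1, -2.7, -1.0]
width: 0.01
gripper_force: 1.5
```

>>> drive_tool:
  rows:
    - [[0, 0, 0], [-0.001, 0.04, 0], 1.0]
    - [[0, 0, 0], [-0.001, 0.04, 0], 1.0]
    - [[0, 0, 0], [-0.001, 0.04, 0], 1.0]
    - [[0, 0, 0], [-0.001, 0.04, 0], 1.0]
    - [[0, 0, 0], [-0.001, 0.04, 0], 1.0]
    - [[0, 0, 0], [-0.001, 0.04, 0], 1.0]

```text
clock: 25.98
position: [0.4806, -0.0209, 0.0308]
ee_rot: [-0.025, 0.701, 0.713, 0.025]
contact_force: [0.3, -3.4, 0.5]
width: 0.01
gripper_force: 1.5
```

```bash
python3 -c "
from h import *
print(crop2w([(228,195)],.05,o=(250,190),s=6), crop2w([(163,193)],.02,o=(250,190),s=6),crop2w([(163,193)],.028,o=(250,190),s=6),crop2w([(166,160)],.029,o=(250,190),s=6))"
```

```text
[[0.47619491 0.13053279]] [[0.47837739 0.16453268]] [[0.47800111 0.16354829]] [[0.49362569 0.1622536 ]]
```

>>> drive_tool:
  rows:
    - [[0, 0, 0], [-0.001, 0.05, 0], 1.0]
    - [[0, 0, 0], [-0.001, 0.05, 0], 1.0]
    - [[0, 0, 0], [-0.001, 0.05, 0], 1.0]
    - [[0, 0, 0], [-0.001, 0.05, 0], 1.0]
    - [[0, 0, 0], [-0.001, 0.05, 0], 1.0]
    - [[0, 0, 0], [-0.001, 0.05, 0], 1.0]

```text
clock: 26.72
position: [0.4805, -0.0178, 0.0308]
ee_rot: [-0.025, 0.701, 0.713, 0.025]
contact_force: [0.2, -2.9, 0.0]
width: 0.0103
gripper_force: 1.5
```

>>> drive_tool:
  rows:
    - [[0, 0, 0], [-0.001, 0.05, 0], 1.0]
    - [[0, 0, 0], [-0.001, 0.05, 0], 1.0]
    - [[0, 0, 0], [-0.001, 0.05, 0], 1.0]
    - [[0, 0, 0], [-0.001, 0.05, 0], 1.0]
    - [[0, 0, 0], [-0.001, 0.05, 0], 1.0]
    - [[0, 0, 0], [-0.001, 0.05, 0], 1.0]
    - [[0, 0, 0], [-0.001, 0.05, 0], 1.0]

```text
clock: 27.6
position: [0.4805, -0.0144, 0.0308]
ee_rot: [-0.025, 0.701, 0.713, 0.025]
contact_force: [0.1, -3.5, 0.6]
width: 0.0101
gripper_force: 1.5
```

>>> drive_tool:
  rows:
    - [[0, 0, 0], [0, 0.04, 0], 1.0]
    - [[0, 0, 0], [-0.001, 0.04, 0], 1.0]
    - [[0, 0, 0], [-0.001, 0.04, 0], 1.0]
    - [[0, 0, 0], [0, 0.04, 0], 1.0]

```text
clock: 28.1
position: [0.4804, -0.0128, 0.0308]
ee_rot: [-0.024, 0.701, 0.713, 0.025]
contact_force: [-0.2, -2.4, 0.2]
width: 0.01
gripper_force: 1.5
```

>>> drive_tool:
  rows:
    - [[0, 0, 0], [0, 0.04, 0], 1.0]
    - [[0, 0, 0], [-0.001, 0.04, 0], 1.0]
    - [[0, 0, 0], [-0.001, 0.04, 0], 1.0]

```text
clock: 28.48
position: [0.4804, -0.0116, 0.0308]
ee_rot: [-0.024, 0.701, 0.713, 0.025]
contact_force: [-0.5, -3.3, 0.4]
width: 0.0102
gripper_force: 1.5
```

>>> drive_tool:
  rows:
    - [[0, 0, 0], [0, 0.04, 0], 1.0]
    - [[0, 0, 0], [-0.001, 0.04, 0], 1.0]
    - [[0, 0, 0], [-0.001, 0.04, 0], 1.0]

```text
clock: 28.85
position: [0.4804, -0.0104, 0.0308]
ee_rot: [-0.024, 0.701, 0.713, 0.025]
contact_force: [-0.0, -3.5, 0.8]
width: 0.0098
gripper_force: 1.5
```

>>> drive_tool:
  rows:
    - [[0, 0, 0], [0, 0.03, 0], 1.0]
    - [[0, 0, 0], [-0.001, 0.03, 0], 1.0]
    - [[0, 0, 0], [0, 0.03, 0], 1.0]

```text
clock: 29.22
position: [0.4804, -0.0095, 0.0308]
ee_rot: [-0.025, 0.701, 0.713, 0.025]
contact_force: [-0.1, -3.0, 0.4]
width: 0.0102
gripper_force: 1.5
```

>>> drive_tool:
  rows:
    - [[0, 0, 0], [0, 0.03, 0], 1.0]
    - [[0, 0, 0], [-0.001, 0.03, 0], 1.0]
    - [[0, 0, 0], [0, 0.03, 0], 1.0]

```text
clock: 29.6
position: [0.4804, -0.0086, 0.0308]
ee_rot: [-0.025, 0.701, 0.713, 0.025]
contact_force: [0.1, -2.4, -0.6]
width: 0.0099
gripper_force: 1.5
```

>>> drive_tool:
  rows:
    - [[0, 0, 0], [0, 0.03, 0], 1.0]
    - [[0, 0, 0], [-0.001, 0.03, 0], 1.0]

```text
clock: 29.85
position: [0.4804, -0.008, 0.0308]
ee_rot: [-0.024, 0.701, 0.713, 0.025]
contact_force: [-0.5, -2.7, -0.2]
width: 0.0099
gripper_force: 1.5
```

>>> drive_tool:
  rows:
    - [[0, 0, 0], [0, 0.025, 0], 1.0]
    - [[0, 0, 0], [-0.001, 0.025, 0], 1.0]
    - [[0, 0, 0], [0, 0.025, 0], 1.0]

```text
clock: 30.22
position: [0.4804, -0.0072, 0.0308]
ee_rot: [-0.024, 0.701, 0.713, 0.025]
contact_force: [-0.0, -3.3, -0.6]
width: 0.0105
gripper_force: 1.6
```

>>> drive_tool:
  rows:
    - [[0, 0, 0], [0, 0.025, 0], 1.0]
    - [[0, 0, 0], [-0.001, 0.025, 0], 1.0]

```text
clock: 30.48
position: [0.4804, -0.0068, 0.0308]
ee_rot: [-0.024, 0.701, 0.713, 0.025]
contact_force: [0.3, -3.6, -0.3]
width: 0.01
gripper_force: 1.7
```

>>> drive_tool:
  rows:
    - [[0, 0, 0], [0, 0.02, 0], 1.0]
    - [[0, 0, 0], [0, 0.02, 0], 1.0]

```text
clock: 30.72
position: [0.4804, -0.0064, 0.0308]
ee_rot: [-0.024, 0.701, 0.713, 0.025]
contact_force: [0.6, -4.2, -0.7]
width: 0.0103
gripper_force: 1.8
```

>>> drive_tool:
  rows:
    - [[0, 0, 0], [0, 0.02, 0], 1.0]
    - [[0, 0, 0], [0, 0.02, 0], 1.0]

```text
clock: 30.98
position: [0.4804, -0.006, 0.0308]
ee_rot: [-0.024, 0.701, 0.713, 0.025]
contact_force: [-0.2, -4.1, -0.9]
width: 0.0098
gripper_force: 1.9
```

>>> drive_tool:
  rows:
    - [[0, 0, 0], [0, 0.02, 0], 1.0]
    - [[0, 0, 0], [0, 0, 0], 1.0]

```text
clock: 31.22
position: [0.4804, -0.0058, 0.0308]
ee_rot: [-0.024, 0.701, 0.713, 0.025]
contact_force: [0.4, -4.4, -1.0]
width: 0.0102
gripper_force: 2.0
```

>>> drive_tool:
  rows:
    - [[0, 0, 0], [0, 0.02, 0], 1.0]
    - [[0, 0, 0], [0, 0, 0], 1.0]

```text
clock: 31.48
position: [0.4804, -0.0057, 0.0308]
ee_rot: [-0.024, 0.701, 0.713, 0.025]
contact_force: [0.5, -4.9, -0.0]
width: 0.0101
gripper_force: 2.5
```

>>> drive_tool:
  rows:
    - [[0, 0, 0], [0, 0.02, 0], 1.0]
    - [[0, 0, 0], [0, 0, 0], 1.0]

```text
clock: 31.72
position: [0.4805, -0.0057, 0.0309]
ee_rot: [-0.024, 0.7, 0.713, 0.025]
contact_force: [0.1, -6.6, 0.3]
width: 0.0101
gripper_force: 2.8
```

>>> drive_tool:
  rows:
    - [[0, 0, 0], [0, 0.02, 0], 1.0]
    - [[0, 0, 0], [0, 0, 0], 1.0]

```text
clock: 31.98
position: [0.4804, -0.0057, 0.0308]
ee_rot: [-0.024, 0.7, 0.713, 0.025]
contact_force: [-1.0, -6.7, -0.3]
width: 0.01
gripper_force: 3.2
```

>>> drive_tool:
  rows:
    - [[0, 0, 0], [0, 0.03, 0], 1.0]
    - [[0, 0, 0], [0, 0.03, 0], 1.0]
    - [[0, 0, 0], [0, 0, 0], 1.0]

```text
clock: 32.35
position: [0.4805, -0.0056, 0.0309]
ee_rot: [-0.024, 0.7, 0.713, 0.024]
contact_force: [-1.2, -8.0, -0.2]
width: 0.0101
gripper_force: 4.1
```

>>> drive_tool:
  rows:
    - [[0, 0, 0], [0, 0.02, 0], 1.0]
    - [[0, 0, 0], [0, 0.02, 0], 1.0]
    - [[0, 0, 0], [0, 0, 0], 1.0]

```text
clock: 32.72
position: [0.4807, -0.0056, 0.0309]
ee_rot: [-0.023, 0.7, 0.713, 0.024]
contact_force: [-1.1, -10.1, -0.6]
width: 0.0102
gripper_force: 4.7
```

>>> drive_tool:
  rows:
    - [[0, 0, 0], [0, 0.02, 0], 1.0]
    - [[0, 0, 0], [0, 0.025, 0], 1.0]
    - [[0, 0, 0], [0, 0, 0], 1.0]

```text
clock: 33.1
position: [0.4808, -0.0055, 0.0309]
ee_rot: [-0.023, 0.7, 0.713, 0.024]
contact_force: [-0.6, -10.9, -1.0]
width: 0.0102
gripper_force: 5.4
```

>>> drive_tool:
  rows:
    - [[0, 0, 0], [0, 0, 0], 1.0]
    - [[0, 0, 0], [0, 0, 0], 1.0]
    - [[0, 0, 0], [0, 0, 0], 1.0]
    - [[0, 0, 0], [0, 0, 0], 1.0]
    - [[0, 0, 0], [0, 0, 0], 1.0]
    - [[0, 0, 0], [0, 0, 0], 1.0]
    - [[0, 0, 0], [0, 0, 0], 1.0]
    - [[0, 0, 0], [0, 0, 0], 1.0]

```text
clock: 34.1
position: [0.4807, -0.0055, 0.0309]
ee_rot: [-0.023, 0.7, 0.713, 0.024]
contact_force: [-0.7, -10.1, -0.7]
width: 0.0099
gripper_force: 5.4
```

```bash
python3 -c "
from h import *
snap('top','t5',(250,190,370,270),6)
st()"
```

```text
t 34.15 p [ 0.4807 -0.0055  0.0309] y-axis yaw 1.08 z [ 0.001  0.067 -0.998] F [ -0.63 -10.41  -1.39] w 0.0095 q6 -0.29
```

View pics/t5.png

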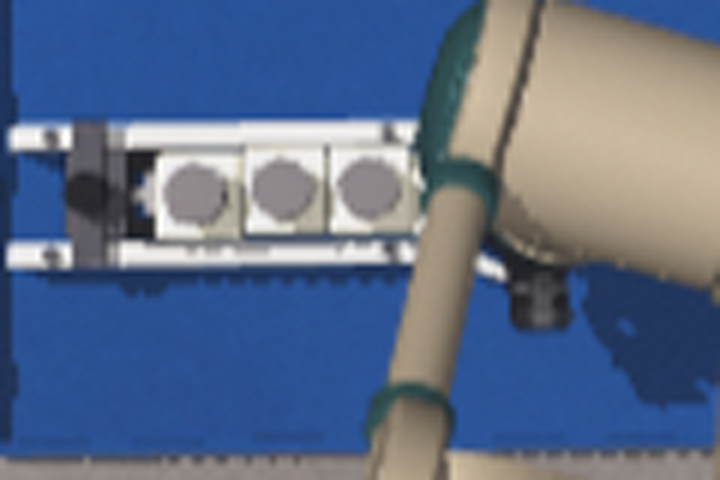

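The row is home: a's front edge is at crop x ≈ 155 on the stop, with caps at 195, 284 and 370. I'll press slightly harder, to about 12 N, and hold.

>>> drive_tool:
  rows:
    - [[0, 0, 0], [0, 0.02, 0], 1.0]
    - [[0, 0, 0], [0, 0.015, 0], 1.0]
    - [[0, 0, 0], [0, 0, 0], 1.0]
    - [[0, 0, 0], [0, 0, 0], 1.0]
    - [[0, 0, 0], [0, 0, 0], 1.0]
    - [[0, 0, 0], [0, 0, 0], 1.0]
    - [[0, 0, 0], [0, 0, 0], 1.0]
    - [[0, 0, 0], [0, 0, 0], 1.0]

```text
clock: 35.15
position: [0.4807, -0.0055, 0.0309]
ee_rot: [-0.023, 0.7, 0.714, 0.024]
contact_force: [-1.1, -12.4, 0.4]
width: 0.0098
gripper_force: 6.0
```

>>> drive_tool:
  rows:
    - [[0, 0, 0], [0, 0, 0], 1.0]
    - [[0, 0, 0], [0, 0, 0], 1.0]
    - [[0, 0, 0], [0, 0, 0], 1.0]
    - [[0, 0, 0], [0, 0, 0], 1.0]
    - [[0, 0, 0], [0, 0, 0], 1.0]
    - [[0, 0, 0], [0, 0, 0], 1.0]

```text
clock: 35.9
position: [0.4808, -0.0055, 0.0309]
ee_rot: [-0.023, 0.7, 0.714, 0.024]
contact_force: [-0.1, -12.1, -0.7]
width: 0.01
gripper_force: 6.0
```

>>> drive_tool:
  rows:
    - [[0, 0, 0], [0, -0.04, 0], 1.0]
    - [[0, 0, 0], [0, -0.04, 0], 1.0]
    - [[0, 0, 0], [0, -0.04, 0], 1.0]
    - [[0, 0, 0], [0, -0.04, 0], 1.0]
    - [[0, 0, 0], [0, -0.04, 0], 1.0]
    - [[0, 0, 0], [0, -0.04, 0], 1.0]
    - [[0, 0, 0], [0, -0.04, 0], 1.0]
    - [[0, 0, 0], [0, -0.04, 0], 1.0]

```text
clock: 36.9
position: [0.4802, -0.0059, 0.0309]
ee_rot: [-0.025, 0.701, 0.712, 0.025]
contact_force: [0.9, -0.5, 0.2]
width: 0.01
gripper_force: 0.2
```

>>> drive_tool:
  rows:
    - [[0, 0, 0], [0, -0.1, 0], 1.0]
    - [[0, 0, 0], [0, -0.1, 0], 1.0]
    - [[0, 0, 0], [0.01, -0.3, 0], 1.0]
    - [[0, 0, 0], [0.01, -0.6, 0], 1.0]
    - [[0, 0, 0], [0.02, -1.5, 0], 1.0]
    - [[0, 0, 0], [0.05, -2.5, 0], 1.0]
    - [[0, 0, 0], [0.05, -2.5, 0], 1.0]
    - [[0, 0, 0], [0, -1.5, 0], 1.0]

```text
clock: 37.9
position: [0.482, -0.0994, 0.0308]
ee_rot: [-0.024, 0.701, 0.712, 0.025]
contact_force: [0.7, 0.7, -0.7]
width: 0.0102
gripper_force: 0.0
```

>>> drive_tool:
  rows:
    - [[0, 0, 0], [0, -1.0, 2.0], 1.0]
    - [[0, 0, 0], [0, -2.0, 3.0], 1.0]
    - [[0, 0, 0], [0, -1.0, 2.0], 1.0]
    - [[0, 0, 0], [0, 0, 0], 1.0]
    - [[0, 0, 0], [0, 0, 0], 1.0]

```text
clock: 38.52
position: [0.4809, -0.137, 0.1]
ee_rot: [-0.025, 0.701, 0.713, 0.025]
contact_force: [-0.4, -0.2, 0.2]
width: 0.0102
gripper_force: 0.0
```

```bash
python3 -c "
from h import *
snap('top','t6',(250,190,370,270),6)
st()"
```

```text
t 38.58 p [ 0.4808 -0.1368  0.0998] y-axis yaw 0.99 z [-0.002  0.071 -0.997] F [-0.36  0.13  0.08] w 0.0095 q6 -0.52
```

View pics/t6.png

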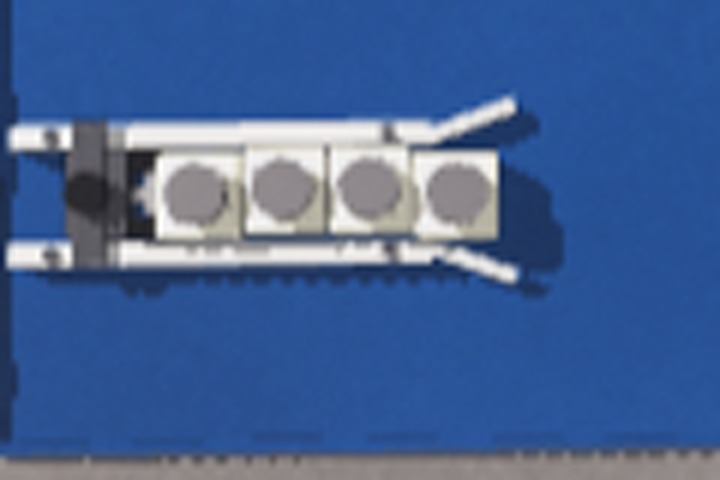

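All four stand straight and closed up against the stop (caps at x = 195, 284, 370 and 458 in the crop), and the tool is clear. I'm handing the job in.

```bash
python3 -c "
from h import *
print(job.sign_off())"
```

```text
the job is handed in; nothing more can be done
None
```

The job is handed in; the sign-off reported no verdict. In the last picture the four bottles stand in a straight, closed-up row against the stop after about 12 N of steady push, with the tool clear, at 38.6 s on the clock.

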